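# Load a sample slide under the stage clip

### The job

Load the sample slide that lies in the channel of the tablet-checking stage: hold the clip's long thumb plate down with one fingertip, and with the other push the slide by its upright end plate beneath the raised clip until it is fully home against the black reading head. Keep the clip down until the slide is home, then let go and move clear so that the clip springs back onto the slide. Do not lift the slide, and leave everything else on the counter where it is.

Things in the scene. Friction and masses are not known exactly. Their poses are not given: they have to be found in the camera images.
- stage: Grey base plate 200 x 145 x 15 mm of the tablet-checking stage, fixed to the counter; spans x -110 to 90, y -51 to 94. Origin: underside, on the channel's centre line; z up, x along the channel to the black reading head, y to the clip's side. Deck at z = 15. Channel 48 wide (y -24 to 24) between rails 8 wide, 6 high above the deck; open at its -x end.
- home (a point): Point fixed on the stage at stage (32, 0, 15) mm: where the slide's origin lies when its front edge meets the reading head, the black block across the channel's +x end that is the stop (front face at stage x = 62, y -32 to 32, top at z = 41).
- slide: White sample slide lying in the channel: flat plate 60 (x) x 46 (y) x 4 mm, about 40 g, with an upright end plate across its whole width at its -x end. Origin: centre of the plate's underside; x points to the reading head. Starts with its origin at stage x -18 to +3, short of the clip.
- push (a point): Middle of the outer (-x) face of the slide's upright end plate, where it is pushed; 30 mm behind the slide's origin, 15 mm above the slide's underside. The end plate is 46 wide, 5 thick, its top 28 mm above the slide's underside.
- clip (a joint): Steel spring clip rocking on a shaft along stage x (radius 4, at stage y = 38, z = 25 mm). Rad: 0 = closed, blocks the slide; grows as its thumb plate is pressed down; 0.4 = fully down on its stop. The slide passes from 0.25 up; left on the slide it rests at about 0.2. At the middle of its pressing area it takes about 2 N to start and 5.5 N to hold fully down.
- lip (a point): Middle of the underside of the clip's lip, moving with the clip. The lip covers stage x 40 to 60, y 14 to 24 mm. Closed, it is 1 mm above the deck; with the thumb plate fully down, 7 mm or more.
- thumb (a point): Middle of the pressing area of the clip's flat thumb plate (its top, outer half), moving with the clip. The plate is 100 mm long (stage x -90 to 10), 42 wide from the shaft out; press its outer 22 mm (y 59 to 82); a finger can slide along it. Closed it slopes up outwards by 0.4 rad, this point at stage (-40, 68, 38) mm; fully down it is level at (-40, 71, 25), 18 below the end plate's top.
- spare_slide: Bystander, to be left alone: spare slide, same shape and size as the slide, loose on the counter beside the stage. Origin: centre of its underside.
- amber_jar: Bystander, to be left alone: small closed amber jar, 44 mm across, 55 mm tall, standing beside the stage. Origin: centre of its underside.
- spatula: Bystander, to be left alone: counting spatula 150 mm long, lying on the counter on the clip's side of the stage. Origin: near the middle of its length.
- cassette: Bystander, to be left alone: closed tablet cassette, about 112 x 64 x 70 mm, white with an amber lid, on the counter. Origin: centre of its underside.
- white_bottle: Bystander, to be left alone: white pill bottle, 54 mm across, 95 mm tall. Origin: centre of its underside.
- measure_cup: Bystander, to be left alone: clear measuring cup, 60 mm across, 60 mm tall. Origin: centre of its underside.
- mortar: Bystander, to be left alone: white porcelain mortar, 90 mm across, 50 mm tall. Origin: centre of its underside.
Things that resemble listed ones, but are neither listed nor needed, are in the scene too. Leave any green or pink look-alike of the slide alone.

How it is judged:
On the way, in this order (a step that is already met when the one before it is completed fails the run):
1. a finger holds the clip down while the slide is still short of it (value of joint clip above 0.25 rad and contact force between the fingers and clip above 0.4 N and x of slide in the frame of stage below 0.012 m), for 0.1 s.
2. the other finger pushes the slide beneath the clip while the clip is held down (value of joint clip above 0.25 rad and contact force between the fingers and clip above 0.4 N and x of slide in the frame of stage between 0.014 and 0.029 m and contact force between the fingers and slide above 0.02 N), for 0.02 s.
3. the slide is home against the reading head (within 3 mm) while a finger still holds the clip down (value of joint clip above 0.25 rad and contact force between the fingers and clip above 0.4 N and x of slide in the frame of stage above 0.029 m), for 0.1 s.
At the end, for the whole second after the job is handed in: The slide lies flat in the channel, at rest, its front edge within 3 mm of the reading head, and the released clip bears on it (clip value 0.1 to 0.27, at least 0.5 N) (x of slide in the frame of stage between 0.029 and 0.035 m and z of slide in the frame of stage below 0.018 m and angle between slide's own z axis and vertical below 0.08 rad and value of joint clip between 0.1 and 0.27 rad and contact force between clip and slide above 0.5 N and linear speed of slide below 0.01 m/s); the robot touches nothing.
It fails at once if the slide is lifted off the stage or tipped up (z of slide in the frame of stage above 0.022 m or angle between slide's own z axis and vertical above 0.2 rad).
It fails at once if the slide is drawn out of the channel (x of slide in the frame of stage below -0.06 m or y of slide in the frame of stage above 0.02 m or y of slide in the frame of stage below -0.02 m).
It fails at once if a bystander is moved more than 15 mm (distance of any of spare_slide, amber_jar, spatula, cassette, white_bottle, measure_cup, mortar from where it was at the start of the episode above 0.015 m).
It also fails if it takes over 32 s, if anything falls off the work surface, if the arm or the gripper's body presses on something with over 40 N, if the wrist force passes 120 N, or if a joint passes its speed limit or range.

### The arm

A 6-joint arm with a two-finger parallel gripper is mounted at the origin on the work surface. World frame = base frame: x ahead of the robot, y to its left, z up, the work surface at z = 0. Lengths are in m, angles in rad, forces in N, time in s.
With the tool pointing down it reaches from about 0.25 to 0.8 m from the base axis. Payload 8.5 kg.
Tool frame: the origin (TCP) lies on the front face of the gripper's body, between the roots of the fingers; the fingertips stand 73 mm ahead of it and the grasp point (between the pads) lies 54 mm ahead of it; z points along the fingers, y is the line along which they close (so a half turn about z gives the same grasp; the last joint's range is limited). The gripper opens to 85 mm and grips with 20 to 120 N. Pads are 22 mm wide; open, the fingers measure 114 mm over their backs; the gripper's body (76 mm by 85 mm) begins 54 mm behind the grasp point. The pads swing forward as they close: fully open they stand 13 mm farther back than shut.
Start: joints at [-1.301, 0.238, -0.013, 1.319, 0, 1.571], TCP at [0.14, -0.506, 0.304] pointing down, gripper open.
Joint ranges: [-2.66, 2.66], [-1.03, 1.9], [-1.14, 1.46], [-1.82, 2.27], [-1.45, 1.34], [-3.14, 3.14]. Speed limits (rad/s): [2.22, 2.22, 2.79, 3.14, 3.14, 3.14].

### API

Orientations are given as [roll, pitch, yaw] about the fixed x, y, z axes, in that order (R = Rz(yaw) Ry(pitch) Rx(roll)).
In Python, from bench import robot, imaging, workorder gives the robot as it stands.
- The arm moves only by the shell command python3 -m inch 'ROWS' [FORCE]. ROWS is a JSON object of lists of equal length, an entry for each row: "slide": the shift along the tool's x, y, z in m, a list of three; "rotation": the turn, a rotation vector about the tool's x, y, z in rad, a list of three; "fingers": the opening, from 0 (shut) to 1 (fully open). A call has 1 to 10 rows; each row is the pose to reach, as a shift and turn from the pose commanded when the call began, along the tool's axes at that moment; what a row does not reach only later rows make up. A row lasts 1/8 s, in which the tool goes at most 62.5 mm and 10.7 degrees, less where a joint would pass 70% of its speed; a pose out of reach is approached as far as the arm can. A call with a gripper value outside its range is refused whole. The fingers move at their own pace and stop on an object; FORCE is the grip in N (left out, the last holds). Time passes only in rows, so rows that repeat a pose let the fingers close. It gives the time, the measured TCP pose, the force and the opening at its end, in the units of the state.
- robot.sense(): the state, without advancing time (a new reading comes with each control period).
- imaging.read_camera(name): name is "scene" or "side" or "wrist"; returns a dict with "image" (400x640x3 uint8, red, green, blue), "mtx" (3x3 intrinsics, pixels), "k1" (the pictures are not rectified: a ray, as slopes to the right and down, at radius r is drawn at 1 + k1 r^2 times it, then the intrinsics apply), "eye" and "rotation" of the camera in the world. Camera axes: x right, y up, looking along -z (the intrinsics and any distortion apply to the point x, -y, -z); pixel columns grow to the right and rows downward; lengths in m; the calibration is good to about 2 mm. A picture is of the moment at which its call begins. There is no depth.
- workorder.job_done(): hands the job in, once; it reports no verdict.
The state is a dict: "t": time; "q": joint angles; "dq": joint speeds; "tau": joint torques, N m; "position": TCP position; "eef_rot": TCP orientation; "ft_force": force on the tool from outside, world axes, zero at the start; "wrist_torque": the same for the moment, N m; "grip_width": finger opening in m.
Only numpy, scipy, OpenCV 4.12 (cv2) and the standard library are available. Lean on these libraries where they do the work, as an engineer would, in place of code of your own. Each camera call takes 0.05 s, during which the arm holds its last target. There are 200 camera calls.

## Working session

There is one attempt and no reset: what is moved stays moved. The work goes in short steps, Python scripts to look and compute and a shell command to move; the robot and the scene stay as the last step left them, time stands still between calls to the robot, and variables do not carry over. Pictures are saved under pics/ and viewed, on a budget of 10 in all, crops included, one or two more only if the job needs it, and the job is handed in when it is done.

```bash
ls; mkdir -p pics; python3 - <<'E'
from bench import robot, imaging
import cv2
for n in ("scene","side"):
    c=imaging.read_camera(n); cv2.imwrite(f"pics/{n}0.png",c["image"][:,:,::-1]); print(n,c["mtx"].tolist(),c["k1"],c["eye"],c["rotation"])
s=robot.sense(); print(s)
E
```

```text
pics
scene [[467.6658101586876, 0.0, 320.5937143613191], [0.0, 467.6658101586876, 201.12786415398443], [0.0, 0.0, 1.0]] -0.11945377446904058 [1.16264118 0.29149077 1.1526993 ] [0.56605108 0.01529732 1.94953883]
side [[407.3773090355683, 0.0, 325.39004959567205], [0.0, 407.3773090355683, 198.41512963393927], [0.0, 0.0, 1.0]] -0.0446641461051667 [ 0.39213021 -0.74651694  0.7984158 ] [ 0.80200806 -0.00970053 -0.16349333]
{'t': 0.1, 'q': array([-1.30100978e+00,  2.38741480e-01, -1.41471177e-02,  1.31919041e+00,
       -3.05749969e-07,  1.57080411e+00]), 'dq': array([-0.00119319, -0.00188714,  0.00268187,  0.00197   , -0.00017888,
        0.00010322]), 'tau': array([ 3.90660818e-03, -5.39724040e+01,  3.46996808e+01,  1.34833180e-02,
        9.91904108e-05,  1.85901939e-05]), 'position': array([ 0.13985553, -0.50575502,  0.30333988]), 'eef_rot': array([-3.14030997e+00,  3.15731247e-07,  2.69778765e-01]), 'ft_force': array([-0.07153133, -0.41740639, -0.56186635]), 'wrist_torque': array([ 0.00075831, -0.00805853,  0.02263233]), 'grip_width': 0.08511338189609899}
```

View pics/scene0.png

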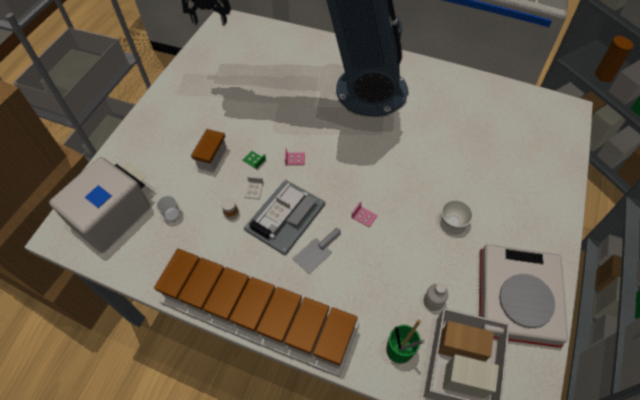

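View pics/side0.png

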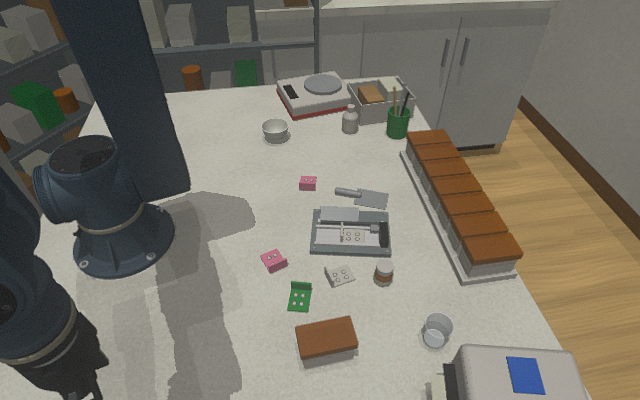

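Scene view: stage centred at about (285,215), its black head at (263,228). Side view: stage at (350,232), with the head at the right (384,234). Next: enlarged crops of both.

```bash
cat > h.py <<'E'
import numpy as np, cv2
from scipy.spatial.transform import Rotation as Ro
from bench import robot, imaging
def cam(n):
    return imaging.read_camera(n)
def Rm(c): 
    r=np.asarray(c["rotation"]); return r if r.shape==(3,3) else Ro.from_euler("xyz",r).as_matrix()
def ray(c,u,v):
    K=c["mtx"]; d=np.array([(u-K[0,2])/K[0,0],(v-K[1,2])/K[1,1]]); rd=np.hypot(*d); r=rd
    for _ in range(20): r=rd/(1+c["k1"]*r*r)
    d=d*(r/rd if rd>0 else 1); return Rm(c)@np.array([d[0],-d[1],-1.])
def onz(c,u,v,z):
    d=ray(c,u,v); e=np.asarray(c["eye"]); return e+d*(z-e[2])/d[2]
def proj(c,p):
    q=Rm(c).T@(np.asarray(p)-c["eye"]); a=np.array([q[0],-q[1]])/-q[2]; a=a*(1+c["k1"]*(a@a)); K=c["mtx"]
    return np.array([K[0,0]*a[0]+K[0,2],K[1,1]*a[1]+K[1,2]])
def S2W(o,yaw,p):
    c,s=np.cos(yaw),np.sin(yaw); p=np.asarray(p); return np.array([o[0]+c*p[0]-s*p[1],o[1]+s*p[0]+c*p[1],p[2]])
E
python3 - <<'E'
from h import *
a=cv2.imread("pics/scene0.png")[170:260,225:345]; b=cv2.imread("pics/side0.png")[190:270,295:405]
a=cv2.resize(a,(600,450),interpolation=cv2.INTER_CUBIC)[:, :]; b=cv2.resize(b,(550,400),interpolation=cv2.INTER_CUBIC)
a=cv2.resize(a,(400,300)); b=cv2.resize(b,(400,291))
im=np.zeros((600,400,3),np.uint8); im[:300]=a; im[300:591]=b
cv2.imwrite("pics/c1.png",cv2.resize(im,(800,600)) if 0 else im)
E
```

```text
(no output)
```

View pics/c1.png

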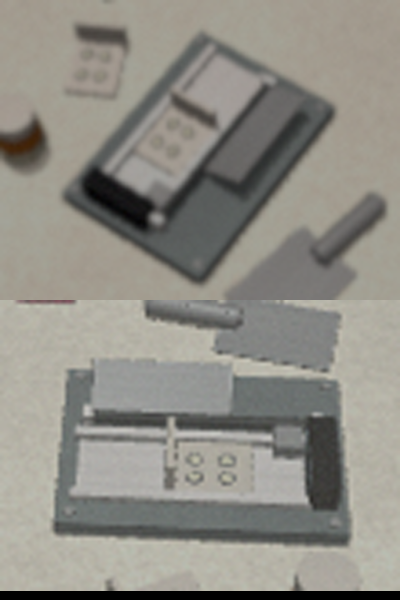

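Top crop (scene): base plate corners at about (286.5,180.5), (325,202.4), (285,252.5), (245,228), with the slide mid-channel. Bottom crop (side): corners at about (314,209), (388,212), (391,254), (310,253).

```bash
python3 - <<'E'
from h import *
P=np.array([[-110,-51],[-110,94],[90,94],[90,-51]])/1e3
px={"scene":[(286.5,180.5),(324.9,202.4),(285,252.5),(244.8,228.2)],"side":[(310.1,252.3),(313.7,209.3),(387.7,212),(391.3,253.6)]}
for n in px:
    c=cam(n); W=np.array([onz(c,*p,0.015)[:2] for p in px[n]])
    print(n,W.round(4).tolist(),"sizes",[round(float(np.linalg.norm(W[i]-W[(i+1)%4])),3) for i in range(4)])
    a=W-W.mean(0); b=P-P.mean(0); yaw=np.arctan2((b[:,0]*a[:,1]-b[:,1]*a[:,0]).sum(),(a*b).sum())
    R=np.array([[np.cos(yaw),-np.sin(yaw)],[np.sin(yaw),np.cos(yaw)]]); print("yaw",yaw,"o",W.mean(0)-R@P.mean(0))
    if n=="side": # slide end plate top middle / slide front edge
        print("slide front",onz(c,295+253/3.636,190+168/3.636,.019),"end top mid",onz(c,295+170/3.636,190+140/3.636,.043))
E
```

```text
scene [[0.4664, -0.1134], [0.4969, 0.0212], [0.6849, -0.0209], [0.6572, -0.1566]] sizes [0.138, 0.193, 0.139, 0.196]
yaw -0.21831926316445072 o [ 0.58145664 -0.09061222]
side [[0.464, -0.1291], [0.4935, 0.0146], [0.6881, -0.0259], [0.6586, -0.1639]] sizes [0.147, 0.199, 0.141, 0.198]
yaw -0.19645035449924042 o [ 0.58166791 -0.09910253]
slide front [ 0.6059458  -0.10271405  0.019     ] end top mid [ 0.54911903 -0.08925153  0.043     ]
```

```bash
python3 -m inch '{"slide":[[0.05,-0.033,0.005],[0.1,-0.067,0.01],[0.15,-0.1,0.015],[0.2,-0.134,0.02],[0.25,-0.167,0.025],[0.3,-0.2,0.03],[0.35,-0.234,0.035],[0.4,-0.268,0.04],[0.45,-0.3,0.045],[0.5,-0.334,0.05]],"rotation":[[0,0,0.047],[0,0,0.095],[0,0,0.142],[0,0,0.19],[0,0,0.237],[0,0,0.285],[0,0,0.332],[0,0,0.38],[0,0,0.427],[0,0,0.475]],"fingers":[0.7,0.7,0.7,0.7,0.7,0.7,0.7,0.7,0.7,0.7]}' 40
python3 -m inch '{"slide":[[0,0,0],[0,0,0]],"rotation":[[0,0,0],[0,0,0]],"fingers":[0.7,0.7]}'
python3 - <<'E'
from h import *
s=robot.sense(); print(s["t"],s["position"],s["eef_rot"],s["grip_width"],s["ft_force"])
c=cam("wrist"); cv2.imwrite("pics/w1.png",c["image"][:,:,::-1]); print({k:c[k] for k in c if k!="image"})
E
```

```text
t: 1.45
position: [0.5291, -0.0782, 0.2537]
eef_rot: [-3.117, 0.001, -0.157]
ft_force: [0.5, -0.2, 0.3]
grip_width: 0.0598
t: 1.7
position: [0.5272, -0.0812, 0.2536]
eef_rot: [-3.118, 0.002, -0.162]
ft_force: [0.1, -1.2, 0.6]
grip_width: 0.06
1.7 [ 0.52718866 -0.08121158  0.25361009] [-3.11842716e+00  1.79467068e-03 -1.62098951e-01] 0.06001230394543131 [ 0.09735277 -1.16728268  0.61502724]
{'mtx': array([[282.83995322,   0.        , 314.38349389],
       [  0.        , 282.83995322, 198.71890981],
       [  0.        ,   0.        ,   1.        ]]), 'k1': -0.027106143457748113, 'eye': array([ 0.60416406, -0.09420924,  0.32334321]), 'rotation': array([-0.31387811,  0.02388461, -1.7332941 ])}
```

View pics/w1.png

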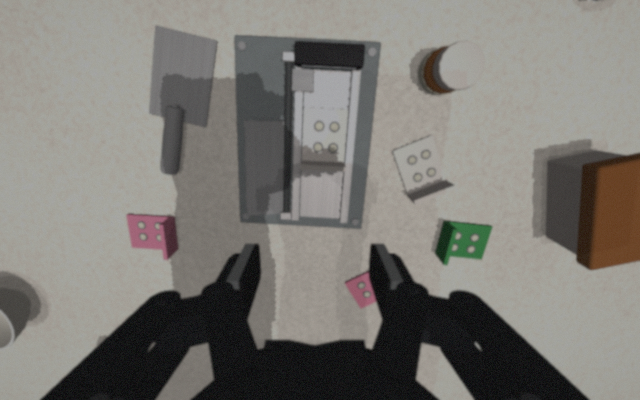

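Wrist view: stage upright. Plate corners are (237,37), (380,40), (362,227), (241,222); the thumb plate is at (262,165); the slide's end plate is the dark bar at (323,158), and its front edge is at row ~108.

```bash
python3 - <<'E'
from h import *
c=cam("wrist")
P=np.array([[90,94],[90,-51],[-110,-51],[-110,94]])/1e3
px=[(236,36.5),(380.5,40),(362,227.5),(240,222)]
W=np.array([onz(c,*p,0.015)[:2] for p in px]); print(W.round(4).tolist(),[round(float(np.linalg.norm(W[i]-W[(i+1)%4])),3) for i in range(4)])
a=W-W.mean(0); b=P-P.mean(0); yaw=np.arctan2((b[:,0]*a[:,1]-b[:,1]*a[:,0]).sum(),(a*b).sum())
R=np.array([[np.cos(yaw),-np.sin(yaw)],[np.sin(yaw),np.cos(yaw)]]); o=W.mean(0)-R@P.mean(0); print("yaw",yaw,"o",o)
f=lambda u,v,z:(R.T@(onz(c,u,v,z)[:2]-o)*1e3).round(1)
print("front",f(324,108,.019),"plate L/R bottom",f(300,164,.043),f(346,165,.043), "front bottom of plate (inner)",f(323,150,.019))
print("head face",f(330,67,.041),f(330,67,.015),"lip corner",f(293,92,.02))
im=c["image"][:,:,::-1].copy()[20:240,220:400]; cv2.imwrite("pics/w1c.png",cv2.resize(im,(720,600)[:2] if 0 else (490,598),interpolation=cv2.INTER_CUBIC))
E
```

```text
[[0.6837, -0.0221], [0.6569, -0.1611], [0.4624, -0.1208], [0.4914, 0.0212]] [0.142, 0.199, 0.145, 0.197]
yaw -0.20687216178373655 o [ 0.57895915 -0.09379679]
front [24.1  1.8] plate L/R bottom [-30.7  23.2] [-29.4 -23. ] front bottom of plate (inner) [-19.    0.5]
head face [60.3 -1.6] [63.6 -2.1] lip corner [38.2 33.9]
```

View pics/w1c.png

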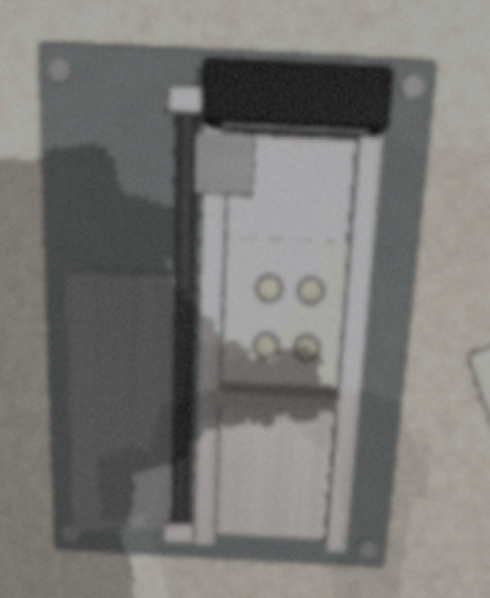

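```bash
cat >> h.py <<'E'
O=np.array([.580,-.095]); YAW=-.207
def goto(p_stage_tcp, o=None):
    """needed slide/rotation from measured pose to TCP at stage point (z = world z), tool down, x along stage x"""
    s=robot.sense(); Rc=Ro.from_euler("xyz",s["eef_rot"]); Rt=Ro.from_euler("xyz",[np.pi,0,YAW])
    w=S2W(O,YAW,p_stage_tcp); c,sn=np.cos(YAW),np.sin(YAW); d=s["position"][:2]-O
    print("t",round(s["t"],2),"stage tcp",(np.array([c*d[0]+sn*d[1],-sn*d[0]+c*d[1],s["position"][2]])*1e3).round(1),"rot",s["eef_rot"].round(3),"F",s["ft_force"].round(1),"g",s["grip_width"].round(4))
    print("slide",Rc.inv().apply(w-s["position"]).round(4),"rotvec",(Rc.inv()*Rt).as_rotvec().round(4))
E
python3 -c "
from h import *
goto([-.056,.034,.150])"
```

```text
Traceback (most recent call last):
  File "h.py", line 24, in goto
    print("t",round(s["t"],2),"stage tcp",(np.array([c*d[0]+sn*d[1],-sn*d[0]+c*d[1],s["position"][2]])*1e3).round(1),"rot",s["eef_rot"].round(3),"F",s["ft_force"].round(1),"g",s["grip_width"].round(4))
                                                                                                                                                                                ^^^^^^^^^^^^^^^^^^^^^
AttributeError: 'float' object has no attribute 'round'
```

```bash
sed -i 's/s\["grip_width"\].round(4)/round(s["grip_width"],4)/' h.py; python3 -c "
from h import *
goto([-.056,.034,.150])"
```

```text
t 1.8 stage tcp [-54.6   2.2 254.1] rot [-3.118e+00  1.000e-03 -1.630e-01] F [-0.9  0.8 -0.3] g 0.0599
slide [ 1.000e-04 -2.940e-02  1.048e-01] rotvec [-0.0233  0.0013  0.044 ]
```

```bash
python3 -m inch '{"slide":[[0,-0.015,0.035],[0,-0.029,0.07],[0,-0.029,0.105],[0,-0.029,0.105],[0,-0.029,0.105]],"rotation":[[-0.012,0,0.022],[-0.023,0,0.044],[-0.023,0,0.044],[-0.023,0,0.044],[-0.023,0,0.044]],"fingers":[0.7,0.7,0.7,0.7,0.7]}'
python3 - <<'E'
from h import *
goto([-.056,.034,.150])
w=cam("wrist")["image"][:,:,::-1]; s=cam("side")["image"][150:280,270:430,::-1]
cv2.imwrite("pics/w2.png",np.vstack([cv2.resize(w[:300],(640,300)),cv2.resize(s,(369,300),interpolation=cv2.INTER_CUBIC).copy() if 0 else cv2.copyMakeBorder(cv2.resize(s,(369,300),interpolation=cv2.INTER_CUBIC),0,0,0,271,0)]))
E
```

```text
t: 2.42
position: [0.5282, -0.0812, 0.1511]
eef_rot: [-3.117, 0.0, -0.162]
ft_force: [0.1, -0.5, -0.1]
grip_width: 0.0599
t 2.42 stage tcp [-53.6   2.8 151.1] rot [-3.117  0.    -0.162] F [ 0.1 -0.5 -0.1] g 0.0599
slide [-0.001  -0.0312  0.0018] rotvec [-0.0244  0.0006  0.0447]
```

View pics/w2.png

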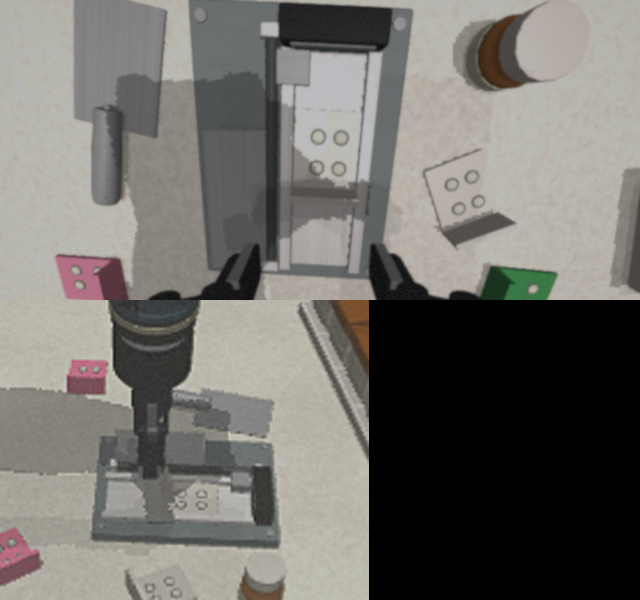

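Wrist view: the stage is still to the left of the tool and the fingers straddle the channel's right half. Z moved, but the y shift and the turn did not. Checking the joints.

```bash
python3 -c "
from h import *
s=robot.sense();print(s['q'].round(3),s['dq'].round(3),s['tau'].round(1),s['wrist_torque'].round(2))"
```

```text
[-0.163  0.35  -0.265  0.954  0.024  3.141] [ 0.005  0.002 -0.002 -0.006  0.002 -0.001] [ -0.1 -57.4  29.6   0.1   0.1   0. ] [ 0.02  0.04 -0.01]
```

Joint 6 is at its limit (3.14), so I need the other half-turn of the tool (wanted q6 ≈ 0). I'll raise a bit and turn back about tool z.

```bash
python3 -m inch '{"slide":[[0,0,-0.03],[0,0,-0.05],[0,0,-0.05],[0,0,-0.05],[0,0,-0.05],[0,0,-0.05],[0,0,-0.05],[0,0,-0.05],[0,0,-0.05],[0,0,-0.05]],"rotation":[[0,0,-0.17],[0,0,-0.35],[0,0,-0.53],[0,0,-0.71],[0,0,-0.89],[0,0,-1.07],[0,0,-1.25],[0,0,-1.43],[0,0,-1.6],[0,0,-1.6]],"fingers":[0.7,0.7,0.7,0.7,0.7,0.7,0.7,0.7,0.7,0.7]}'
sed -i 's/\[np.pi,0,YAW\]/[np.pi,0,YAW+np.pi]/' h.py
python3 -c "
from h import *
goto([-.056,.034,.150]); print(robot.sense()['q'].round(3))"
```

```text
t: 3.78
position: [0.5282, -0.082, 0.2008]
eef_rot: [3.141, -0.024, 1.437]
ft_force: [-0.6, 0.2, 0.1]
grip_width: 0.0602
t 3.77 stage tcp [-53.4   2.1 200.8] rot [ 3.141 -0.024  1.437] F [-0.6  0.2  0.1] g 0.0602
slide [ 0.0308 -0.0003  0.0516] rotvec [ 0.0192 -0.0189 -1.497 ]
[-0.165  0.309 -0.187  1.074  0.024  1.539]
```

```bash
python3 -m inch '{"slide":[[0.01,0,0],[0.02,0,0.01],[0.031,0,0.02],[0.031,0,0.03],[0.031,0,0.03],[0.031,0,0.03],[0.031,0,0.03],[0.031,0,0.03],[0.031,0,0.03],[0.031,0,0.03]],"rotation":[[0.002,-0.002,-0.17],[0.004,-0.004,-0.35],[0.006,-0.006,-0.53],[0.008,-0.008,-0.71],[0.01,-0.01,-0.89],[0.012,-0.012,-1.07],[0.015,-0.015,-1.25],[0.018,-0.018,-1.43],[0.019,-0.019,-1.497],[0.019,-0.019,-1.497]],"fingers":[0.7,0.7,0.7,0.7,0.7,0.7,0.7,0.7,0.7,0.7]}'
python3 -c "
from h import *
goto([-.056,.034,.130]); print(robot.sense()['q'].round(3))"
```

```text
t: 5.03
position: [0.5322, -0.0504, 0.171]
eef_rot: [3.141, -0.001, 2.932]
ft_force: [0.4, -0.4, -0.7]
grip_width: 0.0597
t 5.03 stage tcp [-56.   33.8 171. ] rot [ 3.141e+00 -1.000e-03  2.932e+00] F [ 0.4 -0.4 -0.7] g 0.0597
slide [0.     0.0002 0.041 ] rotvec [ 0.0001 -0.0007 -0.0029]
[-0.095  0.333 -0.234  1.004  0.     0.115]
```

```bash
python3 -m inch '{"slide":[[0,0,0.02],[0,0,0.036],[0,0,0.036]],"rotation":[[0,0,0],[0,0,0],[0,0,0]],"fingers":[0.7,0.7,0.7]}'
python3 - <<'E'
from h import *
goto([-.056,.034,.130])
c=cam("wrist"); w=c["image"][:,:,::-1]; s=cam("side")["image"][170:270,290:410,::-1]
S=cv2.resize(s,(360,300),interpolation=cv2.INTER_CUBIC)
cv2.imwrite("pics/w3.png",np.vstack([w[100:400],cv2.copyMakeBorder(S,0,0,0,280,0)])); print(c["eye"],c["rotation"])
E
```

```text
t: 5.4
position: [0.5313, -0.0504, 0.1338]
eef_rot: [-3.141, -0.003, 2.932]
ft_force: [-0.1, -0.3, -0.2]
grip_width: 0.0598
t 5.4 stage tcp [-56.8  33.7 133.8] rot [-3.141e+00 -3.000e-03  2.932e+00] F [-0.1 -0.3 -0.2] g 0.0598
slide [-0.0008  0.0003  0.0038] rotvec [-0.0002 -0.0034 -0.0022]
[ 0.45404286 -0.03275448  0.20395608] [-3.08625384e-01 -5.36610303e-04  1.36120206e+00]
```

View pics/w3.png

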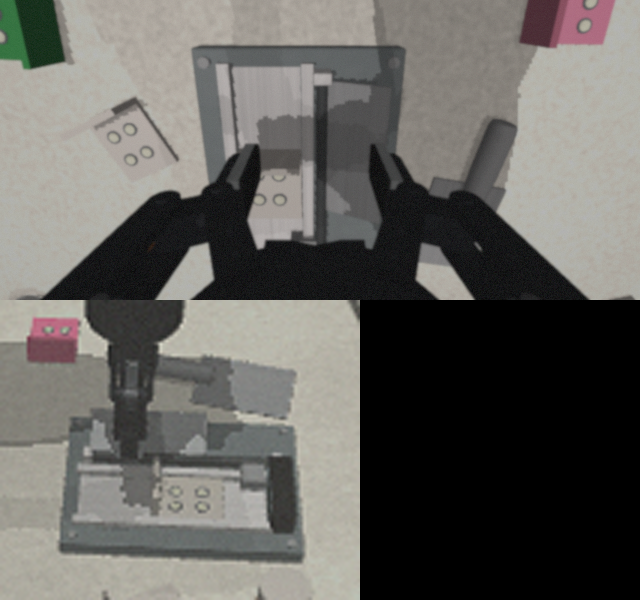

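Wrist view: channel finger tip at about (246,250) full-image, thumb finger at (385,250) over the thumb plate; the end plate's dark outer face spans rows ~248–272, ahead of the fingers. I'll check these against projections.

```bash
python3 - <<'E'
from h import *
c=cam("wrist")
P=lambda x,y,z:proj(c,S2W(O,YAW,[x/1e3,y/1e3,z/1e3])).round(0)
print("endplate bottom/top outer",P(-36,-23,15),P(-36,23,15),P(-36,-23,43),P(-36,23,43))
print("stage -x corners",P(-110,-51,15),P(-110,94,15),"thumb plate outer corners closed",P(-90,77,41),P(10,77,41),"inner",P(-90,38,25))
for z in (60,65,70): print("tips",z,P(-57,-3,z),P(-57,4,z),P(-57,64,z),P(-57,71,z))
r=lambda u,v,z:(Ro.from_euler("z",-YAW).apply(onz(c,u,v,z)-[*O,0])*1e3).round(1)
print(r(193,148,.015),r(405,147,.015),"shaded face edges",r(280,248,.015),r(280,272,.043))
E
```

```text
endplate bottom/top outer [237. 248.] [298. 248.] [226. 268.] [296. 268.]
stage -x corners [186. 148.] [402. 148.] thumb plate outer corners closed [384. 187.] [373. 322.] inner [319. 181.]
tips 60 [248. 252.] [260. 252.] [365. 252.] [377. 251.]
tips 65 [246. 256.] [259. 256.] [366. 256.] [379. 256.]
tips 70 [244. 261.] [257. 261.] [368. 260.] [381. 260.]
[-110.2  -46.3   15. ] [-110.6   95.7   15. ] shaded face edges [-35.7   9.3  15. ] [-32.8  12.4  43. ]
```

```bash
python3 -m inch '{"slide":[[0,0.002,0.012],[0,0.002,0.024],[0,0.002,0.028],[0,0.002,0.031],[0,0.002,0.031]],"rotation":[[0,0,0],[0,0,0],[0,0,0],[0,0,0],[0,0,0]],"fingers":[0.7,0.7,0.7,0.7,0.7]}'; python3 -c "
from h import *
goto([-.056,.036,.095])"
```

```text
t: 6.18
position: [0.5321, -0.0484, 0.1033]
eef_rot: [3.142, -0.002, 2.936]
ft_force: [-1.4, 0.7, 2.6]
grip_width: 0.0599
t 6.17 stage tcp [-56.4  35.8 103.3] rot [ 3.142e+00 -2.000e-03  2.936e+00] F [-1.4  0.7  2.6] g 0.0599
slide [-0.0005  0.0002  0.0083] rotvec [ 0.0001 -0.0021  0.0011]
```

Contact is starting (2.6 N). Pressing further in small steps.

```bash
R='"rotation":[[0,0,0],[0,0,0],[0,0,0]],"fingers":[0.7,0.7,0.7]}'; python3 -m inch '{"slide":[[0,0,0.002],[0,0,0.004],[0,0,0.004]],"rotation":[[0,0,0],[0,0,0],[0,0,0]],"fingers":[0.7,0.7,0.7]}'
python3 -m inch '{"slide":[[0,0,0.002],[0,0,0.004],[0,0,0.004]],"rotation":[[0,0,0],[0,0,0],[0,0,0]],"fingers":[0.7,0.7,0.7]}'
python3 -m inch '{"slide":[[0,0,0.001],[0,0,0.002],[0,0,0.002]],"rotation":[[0,0,0],[0,0,0],[0,0,0]],"fingers":[0.7,0.7,0.7]}'
```

```text
t: 6.55
position: [0.5325, -0.0484, 0.0995]
eef_rot: [3.141, -0.001, 2.936]
ft_force: [0.4, 1.5, 3.2]
grip_width: 0.0596
t: 6.92
position: [0.5325, -0.0483, 0.0954]
eef_rot: [3.141, -0.001, 2.936]
ft_force: [1.3, 3.2, 5.1]
grip_width: 0.0594
t: 7.3
position: [0.5325, -0.0483, 0.0934]
eef_rot: [3.141, -0.001, 2.936]
ft_force: [1.3, 4.0, 5.0]
grip_width: 0.0592
```

```bash
python3 -m inch '{"slide":[[0,0,0.001],[0,0,0.002],[0,0,0.002]],"rotation":[[0,0,0],[0,0,0],[0,0,0]],"fingers":[0.7,0.7,0.7]}'
python3 - <<'E'
from h import *
goto([-.056,.036,.092])
c=cam("wrist"); w=c["image"][130:400,150:450,::-1]; s=cam("side")["image"][180:265,300:400,::-1]
cv2.imwrite("pics/w4.png",np.vstack([cv2.resize(w,(400,300)),cv2.resize(s,(400,300),interpolation=cv2.INTER_CUBIC)]))
E
```

```text
t: 7.68
position: [0.5326, -0.0483, 0.0922]
eef_rot: [3.141, -0.001, 2.936]
ft_force: [-1.1, 4.6, 14.1]
grip_width: 0.0596
t 7.67 stage tcp [-56.   36.   92.2] rot [ 3.141e+00 -1.000e-03  2.936e+00] F [-1.1  4.6 14.1] g 0.0596
slide [-0.      0.      0.0002] rotvec [ 0.0007 -0.0006  0.0013]
```

View pics/w4.png

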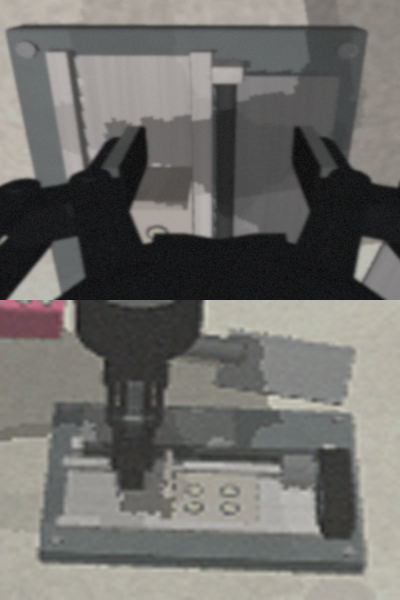

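Clip is on its stop (force jumped to 14 N, thumb plate level); channel finger stands behind the end plate. Now pushing along stage +x (tool −x).

```bash
python3 -m inch '{"slide":[[-0.003,0,0],[-0.006,0,0],[-0.009,0,0],[-0.012,0,0],[-0.015,0,0],[-0.018,0,0],[-0.021,0,0],[-0.024,0,0],[-0.027,0,0],[-0.03,0,0]],"rotation":[[0,0,0],[0,0,0],[0,0,0],[0,0,0],[0,0,0],[0,0,0],[0,0,0],[0,0,0],[0,0,0],[0,0,0]],"fingers":[0.7,0.7,0.7,0.7,0.7,0.7,0.7,0.7,0.7,0.7]}'
python3 - <<'E'
from h import *
goto([-.010,.036,.092])
s=cam("side")["image"][180:265,300:400,::-1]
cv2.imwrite("pics/s5.png",cv2.resize(s,(600,510),interpolation=cv2.INTER_CUBIC))
E
```

```text
t: 9.02
position: [0.5579, -0.0541, 0.0919]
eef_rot: [-3.141, -0.008, 2.936]
ft_force: [-11.8, 1.4, 25.4]
grip_width: 0.0599
t 9.03 stage tcp [-30.   35.5  91.9] rot [-3.141 -0.008  2.936] F [-11.8   1.4  25.4] g 0.0599
slide [-0.02    0.0005 -0.0002] rotvec [-0.0004 -0.0081  0.0019]
```

View pics/s5.png

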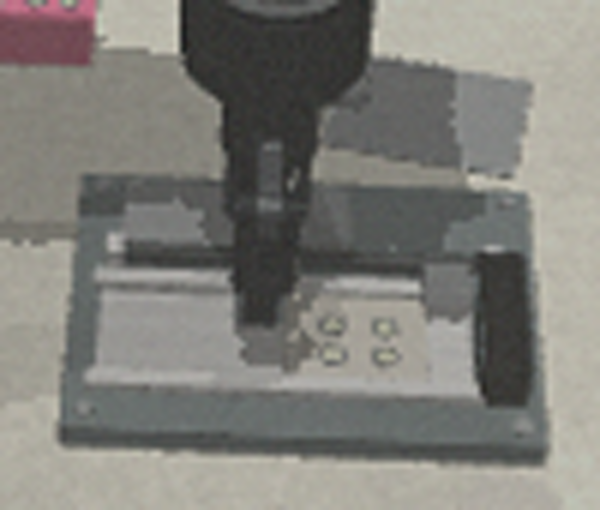

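Side view: the finger is against the end plate, the slide's front edge is level with the lip's left edge (~(428,330)) and the clip is still down. Normal force crept up to 25 N, so I'll ease up 0.5 mm while continuing.

```bash
python3 -m inch '{"slide":[[-0.002,0,-0.0003],[-0.004,0,-0.0006],[-0.006,0,-0.0006],[-0.008,0,-0.0006],[-0.01,0,-0.0006],[-0.01,0,-0.0006]],"rotation":[[0,0,0],[0,0,0],[0,0,0],[0,0,0],[0,0,0],[0,0,0]],"fingers":[0.7,0.7,0.7,0.7,0.7,0.7]}';python3 -c "
from h import *
goto([-.010,.036,.092])"
```

```text
t: 9.82
position: [0.5669, -0.0561, 0.092]
eef_rot: [-3.141, -0.01, 2.937]
ft_force: [-18.1, 3.2, 23.9]
grip_width: 0.0601
t 9.82 stage tcp [-20.9  35.4  92. ] rot [-3.141 -0.01   2.937] F [-18.1   3.2  23.9] g 0.0601
slide [-0.0109  0.0006 -0.0002] rotvec [-0.0005 -0.0103  0.002 ]
```

```bash
python3 -m inch '{"slide":[[0,0,-0.0005],[0,0,-0.001],[0,0,-0.001]],"rotation":[[0,0,0],[0,0,0],[0,0,0]],"fingers":[0.7,0.7,0.7]}'
python3 - <<'E'
from h import *
goto([-.010,.036,.092])
s=cam("side"); im=s["image"][:,:,::-1]
for x in (62,): print(proj(s,S2W(O,YAW,[.062,0,.015])), [proj(s,S2W(O,YAW,[x/1e3,0.003,.019])).round(1) for x in (39,44,49,54)])
cv2.imwrite("pics/s6.png",cv2.resize(im[180:265,300:400],(600,510),interpolation=cv2.INTER_CUBIC))
E
```

```text
t: 10.2
position: [0.5693, -0.0567, 0.0925]
eef_rot: [-3.14, -0.006, 2.936]
ft_force: [-6.1, 1.4, 8.5]
grip_width: 0.0599
t 10.2 stage tcp [-18.3  35.3  92.5] rot [-3.14  -0.006  2.936] F [-6.1  1.4  8.5] g 0.0599
slide [-0.0083  0.0007  0.0004] rotvec [-0.0012 -0.0056  0.0011]
[378.30987462 237.10658358] [array([369.3, 234.8]), array([371.3, 234.9]), array([373.3, 235. ]), array([375.2, 235. ])]
```

View pics/s6.png

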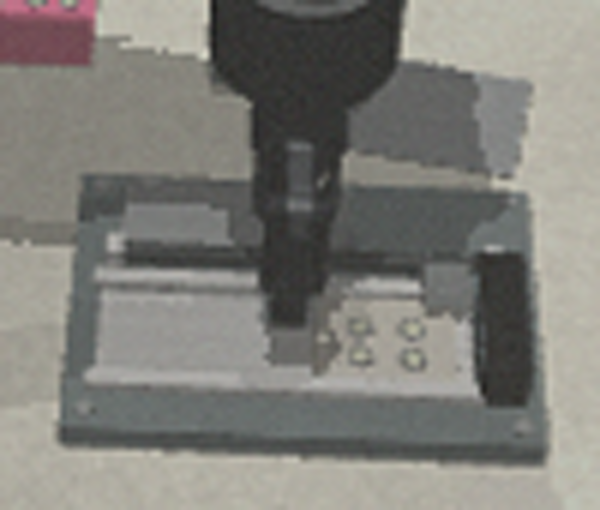

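The load was just friction: now 8.5 N down, 6 N along. The slide's front edge is at column ~455, beneath the lip; the head face is at ~475, so roughly 7 mm is left.

```bash
python3 -m inch '{"slide":[[-0.002,0,0],[-0.004,0,0],[-0.006,0,0],[-0.006,0,0]],"rotation":[[0,0,0],[0,0,0],[0,0,0],[0,0,0]],"fingers":[0.7,0.7,0.7,0.7]}'
python3 -m inch '{"slide":[[-0.001,0,0],[-0.002,0,0],[-0.002,0,0]],"rotation":[[0,0,0],[0,0,0],[0,0,0]],"fingers":[0.7,0.7,0.7]}';python3 -c "
from h import *
goto([-.008,.036,.092])"
```

```text
t: 10.75
position: [0.5749, -0.0579, 0.0925]
eef_rot: [-3.14, -0.006, 2.936]
ft_force: [-7.2, 1.5, 10.1]
grip_width: 0.0598
t: 11.12
position: [0.5767, -0.0583, 0.0925]
eef_rot: [-3.14, -0.007, 2.936]
ft_force: [-8.8, 2.3, 10.3]
grip_width: 0.06
t 11.12 stage tcp [-10.8  35.2  92.5] rot [-3.14  -0.007  2.936] F [-8.8  2.3 10.3] g 0.06
slide [-0.0028  0.0008  0.0005] rotvec [-0.0012 -0.0065  0.0013]
```

```bash
python3 -m inch '{"slide":[[-0.001,0,0],[-0.002,0,0],[-0.002,0,0]],"rotation":[[0,0,0],[0,0,0],[0,0,0]],"fingers":[0.7,0.7,0.7]}'
python3 -m inch '{"slide":[[-0.001,0,0],[-0.002,0,0],[-0.002,0,0]],"rotation":[[0,0,0],[0,0,0],[0,0,0]],"fingers":[0.7,0.7,0.7]}'
python3 - <<'E'
from h import *
goto([-.008,.036,.092])
s=cam("side"); im=s["image"][:,:,::-1]
cv2.imwrite("pics/s7.png",cv2.resize(im[200:265,320:400],(600,488),interpolation=cv2.INTER_CUBIC))
E
```

```text
t: 11.5
position: [0.5779, -0.0585, 0.0924]
eef_rot: [-3.14, -0.008, 2.936]
ft_force: [-11.4, 1.7, 12.9]
grip_width: 0.0604
t: 11.88
position: [0.5781, -0.0586, 0.0924]
eef_rot: [-3.14, -0.011, 2.936]
ft_force: [-17.9, 4.5, 18.9]
grip_width: 0.0598
t 11.88 stage tcp [-9.3 35.2 92.4] rot [-3.14  -0.011  2.936] F [-17.9   4.5  18.9] g 0.0598
slide [-0.0013  0.0008  0.0003] rotvec [-0.0012 -0.0114  0.0011]
```

View pics/s7.png

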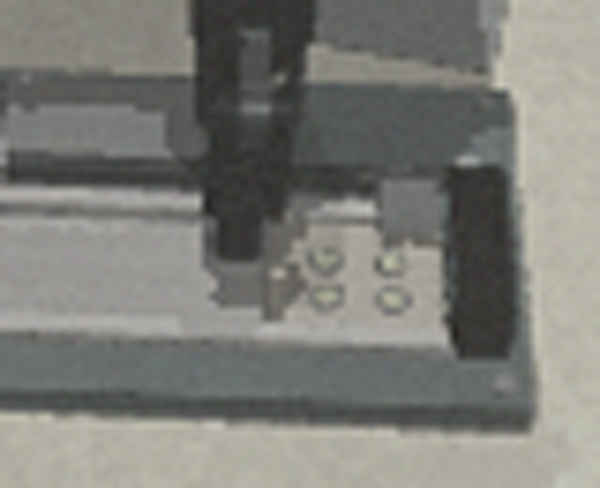

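The finger has stalled (0.2 mm for 2 mm commanded, 18 N) with TCP x −9.3 against an expected −9, and the picture shows the slide's front at the black head: home. I'll back off the end plate with the clip still down, then rise.

```bash
python3 -m inch '{"slide":[[0.003,0,0],[0.006,0,0],[0.01,0,0],[0.012,0,0],[0.012,0,0]],"rotation":[[0,0,0],[0,0,0],[0,0,0],[0,0,0],[0,0,0]],"fingers":[0.7,0.7,0.7,0.7,0.7]}'
python3 -m inch '{"slide":[[0,0,-0.004],[0,0,-0.008],[0,0,-0.013],[0,0,-0.02],[0,0,-0.04],[0,0,-0.07],[0,0,-0.1],[0.03,0,-0.1],[0.06,0,-0.1],[0.06,0,-0.1]],"rotation":[[0,0,0],[0,0,0],[0,0,0],[0,0,0],[0,0,0],[0,0,0],[0,0,0],[0,0,0],[0,0,0],[0,0,0]],"fingers":[0.7,0.7,0.7,0.7,0.7,0.7,0.7,0.7,0.7,0.7]}'
python3 - <<'E'
from h import *
goto([-.008,.036,.092])
s=cam("side"); im=s["image"][:,:,::-1]; b=cam("scene")["image"][170:260,225:345,::-1]
print(proj(s,S2W(O,YAW,[.062,0,.015])))
cv2.imwrite("pics/s8.png",np.vstack([cv2.resize(im[190:265,300:400],(400,300),interpolation=cv2.INTER_CUBIC),cv2.resize(b,(400,300),interpolation=cv2.INTER_CUBIC)]))
E
```

```text
t: 12.55
position: [0.5721, -0.0573, 0.0934]
eef_rot: [-3.14, 0.0, 2.935]
ft_force: [3.1, -0.7, 5.7]
grip_width: 0.06
t: 13.8
position: [0.5108, -0.044, 0.1934]
eef_rot: [-3.141, -0.003, 2.936]
ft_force: [1.0, -0.2, 0.5]
grip_width: 0.0601
t 13.8 stage tcp [-78.2  35.7 193.4] rot [-3.141e+00 -3.000e-03  2.936e+00] F [ 1.  -0.2  0.5] g 0.0601
slide [-0.0705  0.0002  0.1012] rotvec [-0.0001 -0.0031  0.0015]
[378.30987462 237.10658358]
```

View pics/s8.png

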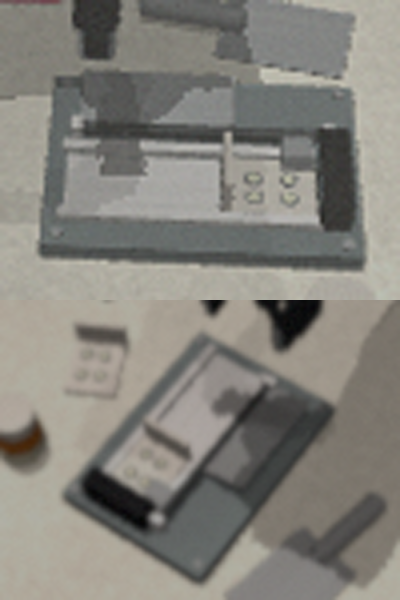

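Both views show the slide up against the head (front edge at side column ~379.5; head face predicted at 378.3), with the lip on it, the thumb plate partly raised and the tool clear. Handing in.

```bash
python3 -c "
from bench import workorder
print(workorder.job_done())"
```

```text
the job is handed in; nothing more can be done
None
```

The slide is loaded and the job is handed in, at about 14 s of the 32 s allowed; no verdict was reported.

- **Pressing and pushing:** One finger pressed the thumb plate down to its stop, where the force jumped from 5 to 14 N. The other finger pushed the slide by its end plate under the raised clip to the reading head. The slide stalled there: the last 2 mm commanded gave only 0.2 mm of travel. The tool was at stage x −9.3 mm, against −9 mm expected at home.
- **Release:** I backed off the end plate with the clip still held, then raised the arm and moved clear.
- **Last checks:**
  - The final side and scene pictures show the slide's front edge at the head and the lip lying on the slide.
  - The tool was clear and the wrist force close to zero.
  - I saw no bystander shifted in the crops around the stage. I did not measure them or check those outside the crops.
  - The clip angle and its force on the slide cannot be read directly, so I judged them by eye.
- **What went wrong on the way:**
  - On the first approach, joint 6 ran onto its range limit at 3.14 rad, so I turned the tool half a turn and continued.
  - During the push, the downward load rose to about 25 N, so I eased it off.
- **Disagreement between views:** The cameras' stage positions differed by 3–8 mm across the channel, which was within what the fingers needed.

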